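# Close up the spares case: inner flap, then lid

## Robot

A 6-joint arm with a two-finger parallel gripper is mounted at the origin on a cart in front of the work surface, level with it; the furniture and walls round the work are solid. World frame = base frame: x ahead of the robot, y to its left, z up, the work surface at z = 0. Lengths are in m, angles in degrees, forces in N, time in s.
With the tool pointing down it reaches from about 0.4 to 0.825 m from the base axis. Payload 7 kg.
Tool frame: the origin (TCP) lies midway between the tips of the shut fingers; the grasp point (between the pads) lies 19 mm behind it; z points along the fingers, y is the line along which they close (so a half turn about z gives the same grasp; the last joint's range is limited). The gripper opens to 88 mm and grips with 3 to 60 N. Pads are 19 mm wide; open, the fingers measure 130 mm over their backs; the gripper's body (78 mm by 193 mm) begins 47 mm behind the grasp point.
Start: joints at [-57.004, 20.546, 0.682, 0, -70.136, -16.507], TCP at [0.192, -0.647, 0.227] pointing down, gripper open.
Joint ranges: [-176.03, 176.03], [-82.01, 121.73], [-58.28, 71.71], [-173.87, 95.51], [-174.79, -0.11], [-173.66, 173.66]. Speed limits (degrees/s): [136.94, 136.94, 172.46, 180, 180, 180].

## Interface

Orientations are given as [roll, pitch, yaw] about the fixed x, y, z axes, in that order (R = Rz(yaw) Ry(pitch) Rx(roll)).
In Python, from plant import telemetry, viewer, workorder gives the robot as it stands. The module is installed in compiled form; this text tells all that it offers.
- The arm moves only by the tool carry_out, never from a script. Its argument "rows" is a list of rows, each a list of 6 numbers: the shift along the tool's x, y, z in m, then the turn, a rotation vector about the tool's x, y, z in rad. In form: [[tx, ty, tz, ax, ay, az], ...]. A call has 1 to 8 rows; each row is the pose to reach, as a shift and turn from the pose commanded when the call began, along the tool's axes at that moment; what a row does not reach only later rows make up. A row lasts 1/8 s, in which the tool goes at most 62.5 mm and 10.7 degrees, less where a joint would pass 70% of its speed; a pose out of reach is approached as far as the arm can. A call with a gripper value outside its range is refused whole. "grip" is the gripper's target within -1 to 1 (fully open at 1, half-way at 0, shut at -1), set as the call begins (left out, the last holds). The fingers move at their own pace and stop on an object; the grip force is fixed at half the most. Time passes only in rows, so rows that repeat a pose let the fingers close. It gives the time, the measured TCP pose, the force, the opening and the grip force at its end, in the units of the state.
- telemetry.get_obs(): the state, without advancing time (a new reading comes with each control period).
- viewer.snapshot(name): name is "scene" or "top" or "wrist"; returns the picture (480x640x3 uint8, red, green, blue); there is no depth.
- viewer.camera_info(name): a dict with "intrinsics" (3x3 intrinsics, pixels), "k1" (the pictures are not rectified: a ray, as slopes to the right and down, at radius r is drawn at 1 + k1 r^2 times it, then the intrinsics apply), "extrinsics" (4x4, takes a point from camera to world coordinates); the wrist camera has in their place "tool_from_camera" (4x4, takes a point from camera to tool coordinates, whose origin is the TCP and whose axes are the flange's). Camera axes: x right, y down, z forward; pixel columns grow to the right and rows downward; lengths in m; the calibration is good to about 2 mm. A picture is of the moment at which its call begins: read the wrist's pose just before it. camera_info takes no time and is no camera call.
- workorder.close_job(): hands the job in; it is judged then, once.
The state is a dict: "clock": time; "joint_pos": joint angles; "qvel": joint speeds; "tau": joint torques, N m; "tool_pos": TCP position; "orientation": TCP orientation; "force": force on the tool from outside, world axes, zero at the start; "moment": the same for the moment, N m; "opening": finger opening in m; "gripper_force": force on a finger pad.
Only numpy, scipy, OpenCV 4.12 (cv2) and the standard library are available. Lean on these libraries where they do the work, as an engineer would, in place of code of your own. Each camera call takes 0.05 s, during which the arm holds its last target. There are 200 camera calls.

## Task

Close up the small spares case on the bench: first push its upright inner metal flap over and press it fully down flat over the compartments, and only then push the open lid over and fully shut on top of it. Just push with the fingertips or the outside of the fingers: do not lift, tip or shove the case along the bench, leave the parts inside it, and leave the tin, the tape roll and the bottle where they stand.

Things in the scene. Friction and masses are not known exactly. Their poses are not given: they have to be found in the camera images.
- case: Open grey plastic case, loose on the bench, 2.3 kg. Base 120 x 110 x 55 mm (x, y, z), walls 4 mm, three compartments side by side along y. Origin: centre of the underside; z up; -x is the near side with folded carrying handle, +x the lid's hinge side; yaw between -0.7 and 0.35 (0 = near side facing -x). Flap along the near wall, open lid along the far one. A tall unit (top 0.30 m) stands to its left.
- flap (a joint): Angle a of the inner flap, an aluminium plate 92 mm long, 92 wide, 4 thick, hinged along the case's y. 0 = flat over the compartments (upper face 47 mm above the bench, 8 below the rim); 1.57 = upright; stops at 0 and 1.7; starts at 1.35 to 1.65. Friction hinge: stays where left; about 1.5 N at the free edge moves it. While it stands up it blocks the lid.
- flap_edge (a point): Middle of the flap's free edge (plate centre plane), at flap_hinge + 92 mm * (cos a, 0, sin a) in the case frame. A ridge 60 mm long, 5 wide, 4 high runs along this edge on the face that looks to the robot when upright and up when flat.
- flap_hinge (a point): Middle of the flap's hinge line, at x = -53 mm, z = 45 mm in the case frame, just inside the near wall.
- lid (a joint): Angle b of the lid, a shallow grey cover 120 x 110 mm, 12 mm thick over its rim, hollow inside, hinged along the case's y. 0 = shut (upper face 67 mm above the bench); 1.57 = upright; stops at 0 and 1.85; starts at 1.5 to 1.75. Stiff friction hinge: stays where left; 1 to 4 N at the free edge moves it. Nothing latches.
- lid_edge (a point): Middle of the lid's free edge on its outer face (turned away from the robot when open, up when shut): lid_hinge + 120 mm * (-cos b, 0, sin b) + 12 mm * (sin b, 0, cos b) in the case frame.
- lid_hinge (a point): Middle of the lid's hinge line, at x = +60 mm, z = 55 mm in the case frame, on the far rim.
- heat_sink_1: Small aluminium heat sink 16 x 22 x 18 mm in the case's left (+y) compartment; origin centre of its underside.
- heat_sink_3: Small aluminium heat sink 16 x 22 x 18 mm in the case's right (-y) compartment; origin centre of its underside.
- usb_stick: Memory stick 56 x 18 x 8 mm in the case's middle compartment; origin centre of its underside.
- flux_tin: Round tin, 59 mm across, 21 mm high, to the right of the case; a bystander. Origin centre of its underside.
- polyimide_tape: Roll of tape lying flat, 60 mm across, 19 mm high, to the right of the case; a bystander. Origin centre of its underside.
- cleaner_bottle: Small upright bottle, 46 mm across, 110 mm high, further to the right; a bystander. Origin centre of its underside.

How it is judged:
By the outcome, as a careful person would: the job done as asked, in the order asked, and still so for the second after the job is handed in, with the robot touching nothing.
It also fails if it takes over 61 s, if anything falls off the work surface, if the arm or the gripper's body presses on something with over 40 N, if the wrist force passes 120 N, or if a joint passes its speed limit or range.

## Working session

There is one attempt and no reset: what is moved stays moved. The work goes in short steps, Python scripts to look and compute and a tool call to move; the robot and the scene stay as the last step left them, time stands still between calls to the robot, and variables do not carry over. Pictures are saved under pics/ and viewed, at most 10 in all, crops included, and the job is handed in when it is done.

Besides the shell and the picture viewer there is one more tool, called after "Request:" as name([rows], argument=value, ...), one row to a line, values as JSON. carry_out: Moves the arm, as the interface text tells. Its arguments: {"type":"object","properties":{"rows":{"type":"array"},"grip":{"type":"number"}},"required":["rows"]}

```bash
mkdir -p pics; cat > h.py <<'E'
import numpy as np, cv2
from plant import telemetry, viewer, workorder
from scipy.spatial.transform import Rotation as R
def ray(info,E,u,v):
    K=np.array(info["intrinsics"]);k=info["k1"]
    d=np.array([(u-K[0,2])/K[0,0],(v-K[1,2])/K[1,1]]);s=d.copy()
    for _ in range(20): s=d/(1+k*(s@s))
    w=E[:3,:3]@np.array([s[0],s[1],1]);return E[:3,3],w/np.linalg.norm(w)
def onplane(name,u,v,z):
    i=viewer.camera_info(name);o,w=ray(i,np.array(i["extrinsics"]),u,v)
    return o+w*(z-o[2])/w[2]
def tri(n1,p1,n2,p2):
    A=0;b=0
    for n,p in((n1,p1),(n2,p2)):
        i=viewer.camera_info(n);o,w=ray(i,np.array(i["extrinsics"]),*p);M=np.eye(3)-np.outer(w,w);A=A+M;b=b+M@o
    return np.linalg.solve(A,b)
def proj(name,P):
    i=viewer.camera_info(name);E=np.array(i["extrinsics"]);c=E[:3,:3].T@(np.array(P)-E[:3,3])
    s=c[:2]/c[2];s=s*(1+i["k1"]*(s@s));K=np.array(i["intrinsics"]);return K[:2,:2]@s+K[:2,2]
E
python3 - <<'E'
from h import *
for n in("scene","top"):
    cv2.imwrite(f"pics/{n}0.png",viewer.snapshot(n)[:,:,::-1]); print(n,np.round(viewer.camera_info(n)["extrinsics"],3).tolist())
o=telemetry.get_obs();print(o)
E
```

```text
scene [[0.444, -0.684, 0.579, -0.031], [-0.896, -0.345, 0.281, -0.659], [0.007, -0.643, -0.766, 0.757], [0.0, 0.0, 0.0, 1.0]]
top [[0.009, -0.991, 0.134, 0.349], [-1.0, -0.009, -0.001, -0.4], [0.002, -0.134, -0.991, 0.904], [0.0, 0.0, 0.0, 1.0]]
{'clock': 0.1, 'joint_pos': array([-5.70038556e+01,  2.05871478e+01,  6.39610714e-01, -1.72123084e-02,
       -7.01367106e+01, -1.65067641e+01]), 'qvel': array([ 0.09381948, -0.08437899,  0.12334389,  0.08158512, -0.02572169,
       -0.1052206 ]), 'tau': array([-2.48663673e-03, -5.84164381e+01,  2.93748665e+01,  7.01536149e+00,
        1.01639368e-02, -7.06188030e-05]), 'tool_pos': array([ 0.19143575, -0.64682884,  0.22572457]), 'orientation': array([ 1.79914627e+02, -8.42457703e-03, -1.63516474e+02]), 'force': array([ 0.63311419, -0.34369759, -0.94422239]), 'moment': array([-0.01275311,  0.02133847,  0.02221124]), 'gripper_force': 0.0, 'opening': 0.08774623484859878}
```

View pics/scene0.png

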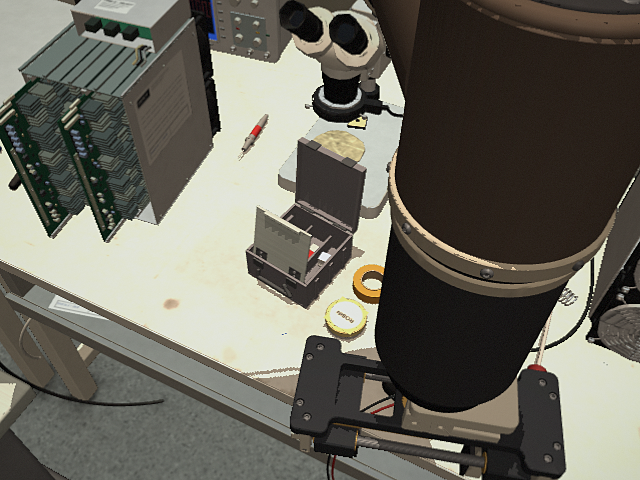

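View pics/top0.png

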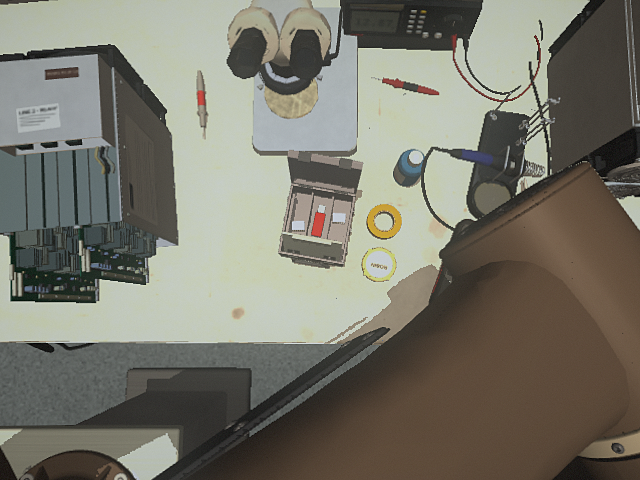

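```bash
python3 - <<'E'
import cv2,numpy as np
a=cv2.imread("pics/top0.png")[140:280,260:420];b=cv2.imread("pics/scene0.png")[130:320,240:400]
a=cv2.resize(a,None,fx=2.5,fy=2.5,interpolation=2);b=cv2.resize(b,None,fx=2.5,fy=2.5,interpolation=2)
b=cv2.convertScaleAbs(b,alpha=1.5);a=cv2.convertScaleAbs(a,alpha=1.3)
c=np.zeros((475,800,3),np.uint8);c[:350,:400]=a;c[:475,400:]=b
for i,(ox,oy,x0) in enumerate([(260,140,0),(240,130,400)]):
    for k in range(0,160,20):
        cv2.putText(c,str(ox+k),(x0+int(k*2.5),8),0,.3,(0,0,255));cv2.line(c,(x0+int(k*2.5),0),(x0+int(k*2.5),475),(0,0,255) if k==0 else (0,120,0),1)
    for k in range(0,190,20):
        cv2.line(c,(x0,int(k*2.5)),(x0+400,int(k*2.5)),(0,120,0),1);cv2.putText(c,str(oy+k),(x0,int(k*2.5)+9),0,.3,(0,0,255))
cv2.imwrite("pics/crop.png",c)
E
```

```text
(no output)
```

View pics/crop.png

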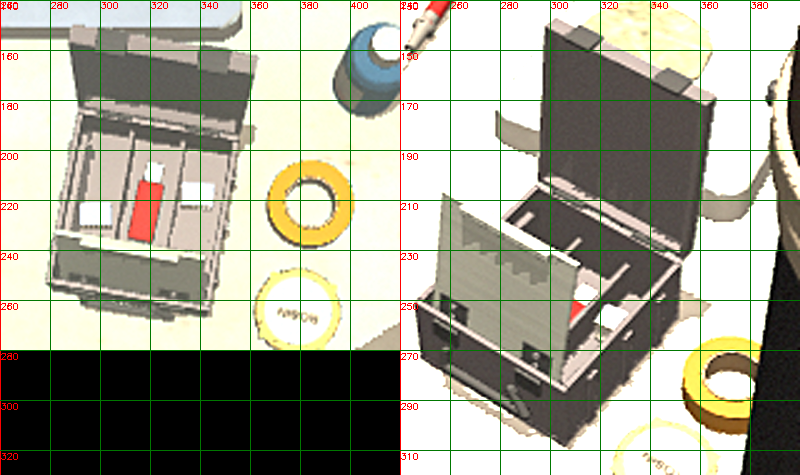

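```bash
python3 - <<'E'
from h import *
for n,p in dict(nl=(280,253.2),nr=(344.4,264.8),fl=(291.2,184),fr=(355.2,196.8)).items(): print(n,onplane("top",*p,.055).round(4))
for n,p in dict(nl=(247.2,250.8),nr=(305.2,286),fr=(352.8,234.8)).items(): print("s",n,onplane("scene",*p,.055).round(4))
print("lid",tri("top",(288,148.8),"scene",(300,138)).round(4),tri("top",(363.2,162),"scene",(366,170)).round(4))
print("flap",tri("top",(292,234),"scene",(256.8,208)).round(4),tri("top",(342,243.2),"scene",(311.6,234.8)).round(4))
print("tin",onplane("top",379,264,.021),"tape",onplane("top",384,221.5,.019),"bottle",onplane("top",412,157,.11))
for uv in [(200,130),(150,145),(178,245)]:print("unit",onplane("top",*uv,.3))
E
```

```text
nl [ 0.4366 -0.326   0.055 ]
nr [ 0.4184 -0.4322  0.055 ]
fl [ 0.5534 -0.3424  0.055 ]
fr [ 0.5325 -0.4498  0.055 ]
s nl [ 0.4394 -0.3257  0.055 ]
s nr [ 0.4211 -0.4296  0.055 ]
s fr [ 0.5367 -0.4507  0.055 ]
lid [ 0.5777 -0.3436  0.1698] [ 0.5591 -0.454   0.1699]
flap [ 0.453  -0.3465  0.1443] [ 0.4444 -0.4262  0.1383]
tin [ 0.42310467 -0.492589    0.021     ] tape [ 0.4971275  -0.50184107  0.019     ] bottle [ 0.5854571  -0.53609916  0.11      ]
unit [ 0.55984183 -0.24781018  0.3       ]
unit [ 0.54040702 -0.18884128  0.3       ]
unit [ 0.41989784 -0.2277067   0.3       ]
```

```bash
cat >> h.py <<'E'
C=np.array([.4865,-.3874,0]);YAW=-.162
B=R.from_euler("z",YAW).as_matrix()
def w(c): return C+B@np.array(c)
def case(p): return B.T@(np.array(p)-C)
def shift(p,target):  # world target -> tool shift given pose now
    pass
E
python3 - <<'E'
from h import *
for n,a,b in[("eyeL",(247,62),(297,15)),("eyeR",(305,60),(348,27)),("ring",(285,85),(337,103))]:
    print(n,case(tri("top",a,"scene",b)).round(3))
print("stage",[case(onplane("top",*p,.02)).round(3) for p in[(253,148),(356,153)]])
print("unit",case(onplane("top",178,245,.3)),case(onplane("top",172,130,.3)))
o=telemetry.get_obs();M=R.from_euler("xyz",o["orientation"],degrees=True)
T=R.from_matrix(B)*R.from_euler("xyz",[180,0,180],degrees=True)
print("turn",(M.inv()*T).as_rotvec(), T.as_euler("xyz",degrees=True))
for t in[(-.09,0,.226)]: print(M.inv().apply(w(t)-o["tool_pos"]))
E
```

```text
eyeL [0.137 0.104 0.32 ]
eyeR [0.153 0.036 0.318]
ring [0.19  0.076 0.156]
stage [array([0.119, 0.137, 0.02 ]), array([ 0.141, -0.044,  0.02 ])]
unit [-0.09148742  0.14685997  0.3       ] [0.04401265 0.18266804 0.3       ]
turn [ 0.00143179 -0.00047958  0.44969161] [180.           0.         170.71808372]
[-2.75495411e-01  2.04167400e-01 -1.17217876e-05]
```

Request:
carry_out([
  [-0.04, 0.03, 0, 0, 0, 0.07],
  [-0.08, 0.06, 0, 0, 0, 0.14],
  [-0.12, 0.09, 0, 0, 0, 0.21],
  [-0.16, 0.12, 0, 0, 0, 0.28],
  [-0.2, 0.15, 0, 0, 0, 0.35],
  [-0.24, 0.18, 0, 0, 0, 0.42],
  [-0.275, 0.204, 0, 0, 0, 0.45],
  [-0.275, 0.204, 0, 0, 0, 0.45],
], grip=-1)

```text
clock: 1.1
tool_pos: [0.3988, -0.3715, 0.2265]
orientation: [180.0, 0.0, 170.9]
force: [0.1, -0.2, 0.2]
opening: 0.0131
gripper_force: 0.0
```

```bash
python3 - <<'E'
from h import *
o=telemetry.get_obs();print(case(o["tool_pos"]),o["orientation"],o["joint_pos"],o["opening"],o["clock"])
cv2.imwrite("pics/w1.png",viewer.snapshot("wrist")[:,:,::-1])
cv2.imwrite("pics/s1.png",np.hstack([cv2.resize(viewer.snapshot(n)[:,:,::-1],(400,300)) for n in("scene","top")]))
E
```

```text
[-0.08913354  0.00149797  0.22647125] [1.79979508e+02 4.40350548e-03 1.70883442e+02] [-2.23873591e+01  8.32927025e+00 -1.57937343e+01 -2.29603877e-02
 -6.58774152e+01 -7.67198140e+01] 0.013126309226787031 1.1
```

View pics/w1.png

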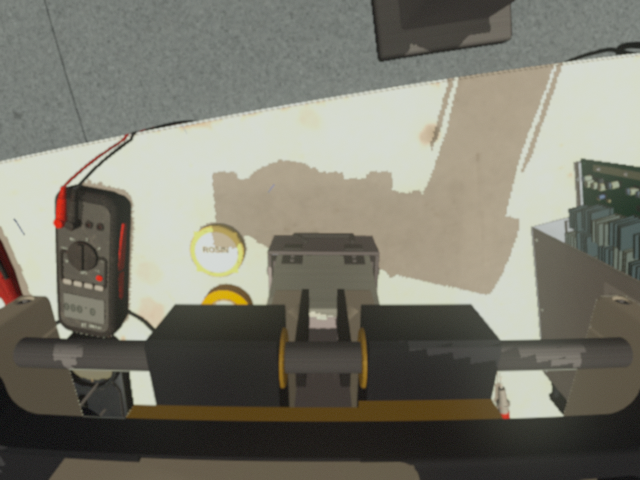

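Request:
carry_out([
  [0, 0, 0.04, 0, 0, 0],
  [0, 0, 0.08, 0, 0, 0],
  [0, 0, 0.112, 0, 0, 0],
  [-0.01, 0, 0.112, 0, 0, 0],
  [-0.02, 0, 0.112, 0, 0, 0],
  [-0.028, 0, 0.112, 0, 0, 0],
  [-0.036, 0, 0.112, 0, 0, 0],
  [-0.036, 0, 0.112, 0, 0, 0],
])

```text
clock: 2.25
tool_pos: [0.4337, -0.3795, 0.115]
orientation: [-180.0, 0.0, 170.7]
force: [-0.9, -0.1, -1.3]
opening: 0.0006
gripper_force: 0.0
```

```bash
python3 - <<'E'
from h import *
o=telemetry.get_obs();c=case(o["tool_pos"]);print(c,o["force"],o["opening"],o["clock"])
for a in[1.4,1.2,1.0,.8,.6,.4,.3,.2,.1,0]:
    x=-.053+.07*np.cos(a)-.001*np.sin(a)-.0095;z=.045+.07*np.sin(a)+.001*np.cos(a)
    print(a,np.round([-(x-c[0]),-(z-c[2])],3))
a=viewer.snapshot("scene")[:,:,::-1];b=viewer.snapshot("top")[:,:,::-1]
cv2.imwrite("pics/s2.png",np.hstack([cv2.resize(a[100:400,150:450],(400,400)),cv2.resize(b[100:400,170:470],(400,400))]))
E
```

```text
[-0.05338792 -0.00072691  0.11498102] [-0.92191712 -0.11056368 -1.31419236] 0.000648005782005286 2.25
1.4 [-0.002  0.001]
1.2 [-0.015  0.004]
1.0 [-0.028  0.011]
0.8 [-0.039  0.019]
0.6 [-0.048  0.03 ]
0.4 [-0.055  0.042]
0.3 [-0.057  0.048]
0.2 [-0.059  0.055]
0.1 [-0.06   0.062]
0 [-0.061  0.069]
```

View pics/s2.png

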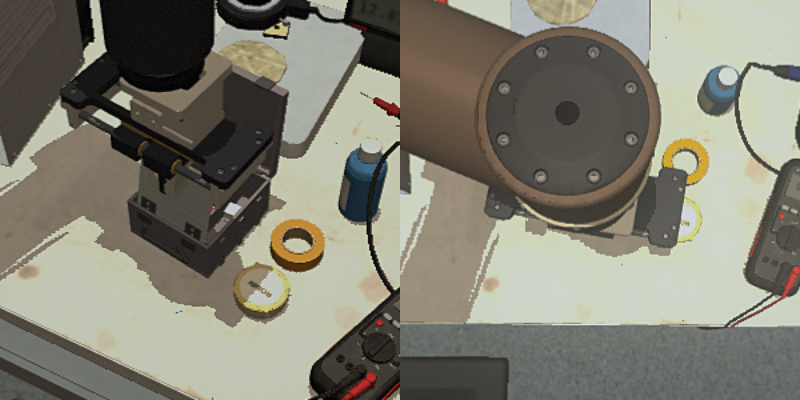

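Request:
carry_out([
  [-0.008, 0, 0.002, 0, 0, 0],
  [-0.015, 0, 0.004, 0, 0, 0],
  [-0.022, 0, 0.007, 0, 0, 0],
  [-0.028, 0, 0.011, 0, 0, 0],
  [-0.034, 0, 0.015, 0, 0, 0],
  [-0.039, 0, 0.019, 0, 0, 0],
  [-0.044, 0, 0.024, 0, 0, 0],
  [-0.048, 0, 0.03, 0, 0, 0],
])

```text
clock: 3.35
tool_pos: [0.4807, -0.3872, 0.0842]
orientation: [-180.0, 0.0, 170.7]
force: [0.9, 0.5, 2.4]
opening: 0.0005
gripper_force: 0.5
```

Request:
carry_out([
  [-0.003, 0, 0.006, 0, 0, 0],
  [-0.007, 0, 0.012, 0, 0, 0],
  [-0.008, 0, 0.018, 0, 0, 0],
  [-0.01, 0, 0.024, 0, 0, 0],
  [-0.01, 0, 0.03, 0, 0, 0],
  [-0.01, 0, 0.034, 0, 0, 0],
  [-0.01, 0, 0.038, 0, 0, 0],
  [-0.01, 0, 0.038, 0, 0, 0],
])

```text
clock: 4.35
tool_pos: [0.4903, -0.3888, 0.0473]
orientation: [-180.0, 0.0, 170.7]
force: [-0.5, 1.7, 6.0]
opening: 0.0004
gripper_force: 3.3
```

Request:
carry_out([
  [0, 0, 0.002, 0, 0, 0],
  [0, 0, 0.003, 0, 0, 0],
  [0, 0, 0.003, 0, 0, 0],
])

```text
clock: 4.72
tool_pos: [0.4903, -0.3889, 0.0469]
orientation: [-179.9, 0.1, 170.8]
force: [-5.5, 8.4, 26.8]
opening: 0.0002
gripper_force: 13.2
```

Request:
carry_out([
  [0, 0, -0.03, 0, 0, 0],
  [0, 0, -0.08, 0, 0, 0],
  [0, 0, -0.13, 0, 0, 0],
  [0, 0, -0.18, 0, 0, 0],
  [0, 0, -0.23, 0, 0, 0],
  [0, 0, -0.26, 0, 0, 0],
  [0, 0, -0.26, 0, 0, 0],
])

```text
clock: 5.6
tool_pos: [0.4908, -0.3893, 0.3065]
orientation: [-179.9, 0.3, 170.7]
force: [-0.1, -0.2, -0.6]
opening: 0.0
gripper_force: 0.0
```

```bash
python3 - <<'E'
from h import *
o=telemetry.get_obs();p=o["tool_pos"];print(case(p),o["joint_pos"],o["clock"])
M=R.from_euler("xyz",o["orientation"],degrees=True)
T=R.from_matrix(B)*R.from_euler("y",-30,degrees=True)*R.from_euler("xyz",[180,0,180],degrees=True)
print("toolz in case",B.T@T.as_matrix()[:,2],"turn",(M.inv()*T).as_rotvec())
for t in[(.06,0,.30),(.135,0,.27)]: print(M.inv().apply(w(t)-p))
a=viewer.snapshot("scene")[:,:,::-1];b=viewer.snapshot("wrist")[:,:,::-1]
cv2.imwrite("pics/s3.png",np.hstack([cv2.resize(a[100:320,200:420],(400,400)),cv2.resize(b,(400,400))]))
E
```

```text
[ 0.00453396 -0.00113899  0.30652552] [-2.05707783e+01  1.36062662e+01  1.26962493e+00  2.94598952e-02
 -7.73865650e+01 -7.87291439e+01] 5.6
toolz in case [ 5.00000000e-01  1.10256120e-16 -8.66025404e-01] turn [-1.45719028e-03 -5.18959237e-01  1.77713858e-04]
[-0.05543494  0.00115982  0.00678113]
[-0.13029495  0.00121842  0.03712872]
```

View pics/s3.png

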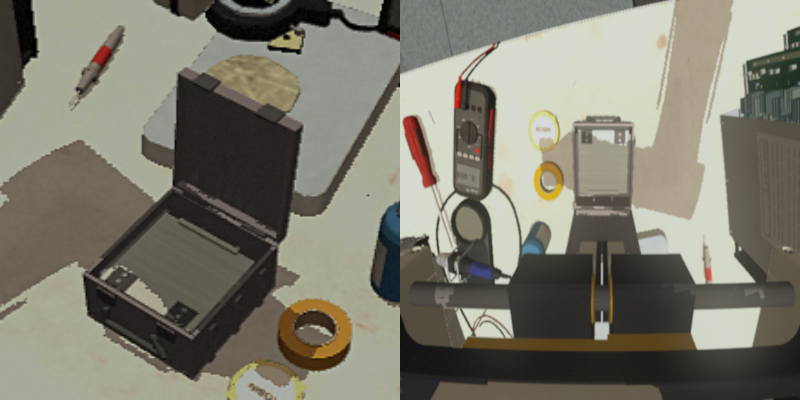

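Request:
carry_out([
  [0, 0, 0.0, 0, -0.15, 0],
  [0, 0, 0.0, 0, -0.3, 0],
  [0, 0, 0.0, 0, -0.45, 0],
  [-0.01, 0, 0.02, 0, -0.6, 0],
  [-0.025, 0, 0.04, 0, -0.695, 0],
  [-0.04, 0, 0.07, 0, -0.695, 0],
  [-0.055, 0, 0.1, 0, -0.695, 0],
  [-0.055, 0, 0.1, 0, -0.695, 0],
])

```text
clock: 6.7
tool_pos: [0.543, -0.3966, 0.1987]
orientation: [179.8, 39.4, 170.5]
force: [-0.0, -0.2, -0.8]
opening: 0.0004
gripper_force: 0.0
```

```bash
python3 - <<'E'
from h import *
o=telemetry.get_obs();p=o["tool_pos"];print(case(p),o["orientation"],o["joint_pos"],o["clock"])
M=R.from_euler("xyz",o["orientation"],degrees=True);print("toolz",B.T@M.as_matrix()[:,2])
for t in[(.10,0,.2),(.137,0,.2),(.137,0,.155),(.115,0,.155)]: print(t,M.inv().apply(w(t)-p).round(4))
a=viewer.snapshot("scene")[:,:,::-1];b=viewer.snapshot("wrist")[:,:,::-1]
cv2.imwrite("pics/s4.png",np.hstack([cv2.resize(a[0:320,200:520],(400,400)),cv2.resize(b,(400,400))]))
E
```

```text
[5.72658176e-02 8.75693146e-06 1.98706732e-01] [179.76575387  39.43394467 170.52894233] [-28.6324917    7.53117426 -21.33196363 -28.7271853  -26.21904026
 -48.78017236] 6.7
toolz [ 0.63519293  0.00199151 -0.77235094]
(0.1, 0, 0.2) [-0.0338  0.      0.0261]
(0.137, 0, 0.2) [-0.0624  0.0001  0.0496]
(0.137, 0, 0.155) [-0.0338 -0.0001  0.0844]
(0.115, 0, 0.155) [-0.0168 -0.0001  0.0704]
```

View pics/s4.png

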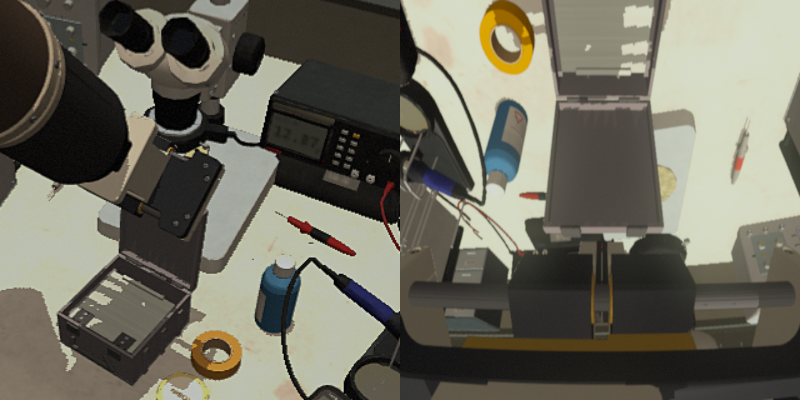

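Request:
carry_out([
  [-0.017, 0, 0.013, 0, 0, 0],
  [-0.034, 0, 0.026, 0, 0, 0],
  [-0.048, 0, 0.038, 0, 0, 0],
  [-0.062, 0, 0.05, 0, 0, 0],
  [-0.053, 0, 0.062, 0, 0, 0],
  [-0.043, 0, 0.073, 0, 0, 0],
  [-0.034, 0, 0.084, 0, 0, 0],
  [-0.034, 0, 0.084, 0, 0, 0],
])

```text
clock: 7.8
tool_pos: [0.6222, -0.4104, 0.1587]
orientation: [179.9, 39.7, 170.6]
force: [-0.9, 0.6, 0.2]
opening: 0.0006
gripper_force: 0.0
```

```bash
python3 - <<'E'
from h import *
o=telemetry.get_obs();p=o["tool_pos"];print(case(p),o["orientation"],o["joint_pos"],o["force"],o["clock"])
M=R.from_euler("xyz",o["orientation"],degrees=True)
for t in[(.115,0,.155),(.09,0,.155),(.07,0,.155),(.05,0,.15)]: print(t,M.inv().apply(w(t)-p).round(4))
E
```

```text
[ 0.13764927 -0.00083967  0.15869323] [179.90806814  39.67392056 170.59678114] [-25.83402625  16.02389085 -16.28990474 -29.38565297 -21.78678694
 -49.60200023] [-0.89644659  0.55353709  0.16604143] 7.8
(0.115, 0, 0.155) [ 0.0198  0.0008 -0.0116]
(0.09, 0, 0.155) [ 0.039   0.0008 -0.0276]
(0.07, 0, 0.155) [ 0.0544  0.0008 -0.0403]
(0.05, 0, 0.15) [ 0.073   0.0007 -0.0493]
```

Request:
carry_out([
  [0.01, 0, -0.006, 0, 0, 0],
  [0.02, 0, -0.012, 0, 0, 0],
  [0.026, 0, -0.017, 0, 0, 0],
  [0.032, 0, -0.022, 0, 0, 0],
  [0.039, 0, -0.028, 0, 0, 0],
  [0.047, 0, -0.034, 0, 0, 0],
  [0.054, 0, -0.04, 0, 0, 0],
])

```text
clock: 8.68
tool_pos: [0.5568, -0.3996, 0.1577]
orientation: [-180.0, 39.9, 170.7]
force: [1.5, -0.1, -0.1]
opening: 0.0005
gripper_force: 0.9
```

```bash
python3 - <<'E'
from h import *
o=telemetry.get_obs();p=o["tool_pos"];print(case(p),B.T@o["force"],o["clock"])
a=viewer.snapshot("scene")[:,:,::-1];b=viewer.snapshot("wrist")[:,:,::-1]
cv2.imwrite("pics/s5.png",np.hstack([cv2.resize(a[60:340,170:450],(400,400)),cv2.resize(b,(400,400))]))
E
```

```text
[ 0.07133772 -0.00071531  0.15765527] [ 1.50239774  0.10612467 -0.12972695] 8.675
```

View pics/s5.png

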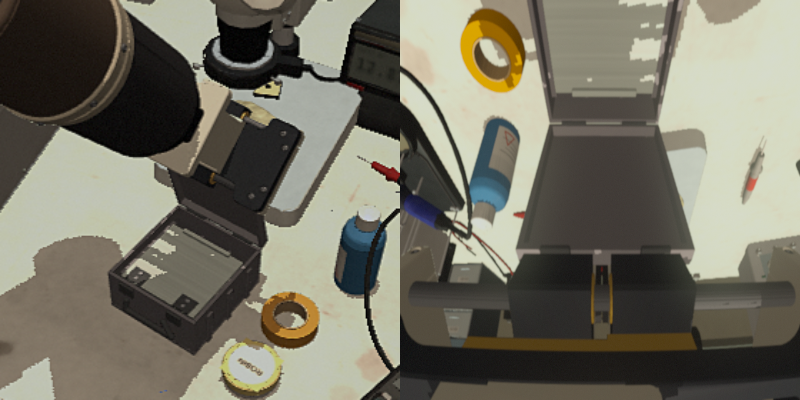

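```bash
cat >> h.py <<'E'
def rows(seq,r=.095,press=.001):
    o=telemetry.get_obs();p=o["tool_pos"];M=R.from_euler("xyz",o["orientation"],degrees=True)
    for b,f in seq:
        b,f=np.radians([b,f]);t=.012-press
        c=np.array([.06-r*np.cos(b)+t*np.sin(b)+.0095*np.cos(f),0,.055+r*np.sin(b)+t*np.cos(b)+.0095*np.sin(f)])
        T=R.from_matrix(B)*R.from_euler("y",-f)*R.from_euler("xyz",[180,0,180],degrees=True)
        print(np.round(np.degrees(b)),c.round(3),M.inv().apply(w(c)-p).round(3).tolist(),(M.inv()*T).as_rotvec().round(3).tolist())
E
python3 - <<'E'
from h import *
rows([(78,32),(76,24),(74,16),(71,10),(67,10),(63,10),(59,10),(55,10)])
E
```

```text
78.0 [0.059 0.    0.155] [0.01, 0.001, -0.006] [-0.0, 0.136, -0.0]
76.0 [0.056 0.    0.154] [0.013, 0.001, -0.006] [-0.0, 0.276, -0.0]
74.0 [0.054 0.    0.152] [0.016, 0.001, -0.007] [-0.0, 0.416, -0.001]
71.0 [0.049 0.    0.15 ] [0.021, 0.001, -0.009] [-0.0, 0.52, -0.001]
67.0 [0.042 0.    0.148] [0.027, 0.001, -0.011] [-0.0, 0.52, -0.001]
63.0 [0.036 0.    0.146] [0.033, 0.001, -0.014] [-0.0, 0.52, -0.001]
59.0 [0.03  0.    0.144] [0.04, 0.001, -0.016] [-0.0, 0.52, -0.001]
55.0 [0.024 0.    0.141] [0.046, 0.001, -0.017] [-0.0, 0.52, -0.001]
```

Request:
carry_out([
  [0.01, 0, -0.006, 0, 0.136, 0],
  [0.013, 0, -0.006, 0, 0.276, 0],
  [0.016, 0, -0.007, 0, 0.416, 0],
  [0.021, 0, -0.009, 0, 0.52, 0],
  [0.027, 0, -0.011, 0, 0.52, 0],
  [0.033, 0, -0.014, 0, 0.52, 0],
  [0.04, 0, -0.016, 0, 0.52, 0],
  [0.046, 0, -0.017, 0, 0.52, 0],
])

```text
clock: 9.78
tool_pos: [0.5105, -0.3921, 0.1405]
orientation: [180.0, 10.1, 170.7]
force: [3.8, 1.5, 0.7]
opening: 0.0005
gripper_force: 1.1
```

```bash
python3 - <<'E'
from h import *
o=telemetry.get_obs();print(case(o["tool_pos"]),B.T@o["force"],o["joint_pos"].round(1))
rows([(b,10) for b in(50,45,40,35,30,25,20,15,10,5,0)])
E
```

```text
[ 0.02441663 -0.0007655   0.14051588] [3.50680726 2.05147802 0.73422169] [-21.5  16.6 -16.7  -2.9 -46.9 -76. ]
50.0 [0.017 0.    0.136] [0.008, 0.001, 0.003] [0.0, 0.001, -0.001]
45.0 [0.01  0.    0.132] [0.016, 0.001, 0.006] [0.0, 0.001, -0.001]
40.0 [0.004 0.    0.126] [0.023, 0.001, 0.011] [0.0, 0.001, -0.001]
35.0 [-0.002  0.     0.12 ] [0.03, 0.001, 0.015] [0.0, 0.001, -0.001]
30.0 [-0.007  0.     0.114] [0.036, 0.001, 0.021] [0.0, 0.001, -0.001]
25.0 [-0.012  0.     0.107] [0.042, 0.001, 0.027] [0.0, 0.001, -0.001]
20.0 [-0.016  0.     0.099] [0.047, 0.001, 0.033] [0.0, 0.001, -0.001]
15.0 [-0.02   0.     0.092] [0.052, 0.001, 0.04] [0.0, 0.001, -0.001]
10.0 [-0.022  0.     0.084] [0.056, 0.001, 0.048] [0.0, 0.001, -0.001]
5.0 [-0.024  0.     0.076] [0.059, 0.001, 0.055] [0.0, 0.001, -0.001]
0.0 [-0.026  0.     0.068] [0.062, 0.001, 0.063] [0.0, 0.001, -0.001]
```

Request:
carry_out([
  [0.008, 0, 0.003, 0, 0, 0],
  [0.016, 0, 0.006, 0, 0, 0],
  [0.023, 0, 0.011, 0, 0, 0],
  [0.03, 0, 0.015, 0, 0, 0],
  [0.036, 0, 0.021, 0, 0, 0],
  [0.042, 0, 0.027, 0, 0, 0],
  [0.047, 0, 0.033, 0, 0, 0],
  [0.052, 0, 0.04, 0, 0, 0],
])

```text
clock: 10.78
tool_pos: [0.4676, -0.385, 0.0916]
orientation: [180.0, 10.0, 170.7]
force: [0.6, 0.0, 1.1]
opening: 0.0004
gripper_force: 0.9
```

Request:
carry_out([
  [0.002, 0, 0.004, 0, 0, 0],
  [0.004, 0, 0.008, 0, 0, 0],
  [0.006, 0, 0.012, 0, 0, 0],
  [0.008, 0, 0.016, 0, 0, 0],
  [0.009, 0, 0.02, 0, 0, 0],
  [0.01, 0, 0.023, 0, 0, 0],
  [0.01, 0, 0.024, 0, 0, 0],
])

```text
clock: 11.65
tool_pos: [0.4623, -0.3843, 0.0679]
orientation: [-180.0, 10.1, 170.7]
force: [-5.3, 6.0, 20.5]
opening: 0.0006
gripper_force: 10.1
```

Request:
carry_out([
  [0, 0, -0.03, 0, 0, 0],
  [0, 0, -0.08, 0, 0, 0],
  [0, 0, -0.13, 0, 0, 0],
  [0, 0, -0.18, 0, 0, 0],
  [0, 0, -0.2, 0, 0, 0],
  [0, 0, -0.2, 0, 0, 0],
])

```text
clock: 12.4
tool_pos: [0.4282, -0.3788, 0.2654]
orientation: [-179.9, 10.2, 170.7]
force: [-0.2, 0.4, -0.2]
opening: 0.0006
gripper_force: 0.0
```

```bash
python3 - <<'E'
from h import *
o=telemetry.get_obs();print(case(o["tool_pos"]),B.T@o["force"],o["clock"])
a=viewer.snapshot("scene")[:,:,::-1];b=viewer.snapshot("wrist")[:,:,::-1]
for c in [(-.06,.055,.055),(-.06,-.055,.055),(.06,-.055,.055)]: print(proj("scene",w(c)))
cv2.imwrite("pics/s6.png",np.hstack([cv2.resize(a[180:320,230:370],(400,400)),cv2.resize(b,(400,400))]))
E
```

```text
[-0.05887922 -0.00095705  0.26540213] [-0.2265048   0.41369265 -0.19818414] 12.4
[244.69669205 251.80838954]
[305.87414985 288.02395839]
[353.27009623 234.89065894]
```

View pics/s6.png

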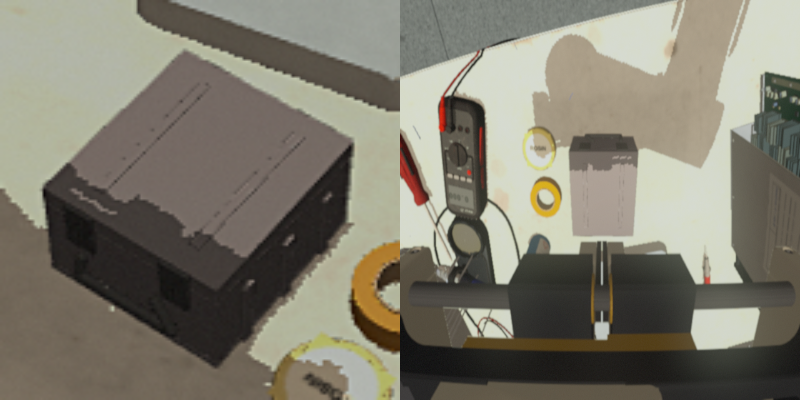

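The lid lies shut and flush on the case. The near bottom corner, at about (306,308) in the full scene picture, is where it was at the start. The tin and tape have not moved, and the arm is clear.

```bash
python3 -c "
from plant import workorder
print(workorder.close_job())"
```

```text
the job is handed in; nothing more can be done
None
```

I pressed the flap flat first, then pushed the lid fully shut on top. The case, tin and tape look unmoved in the last pictures, nothing touched the bottle, and I handed the job in at about 12.5 s of the 61 s allowed.

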